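# Seat a test plug and tug it to prove the clip holds

### The job

Take the test plug with the flat wing grip out of the wooden rack and push it fully home, flange down on the rim, in the socket on top of the pull-test stand, so that the clips inside catch it. Then, to prove that it is retained, pull it straight up with about 15 newtons and hold that pull steadily for a good second, never going beyond 20 newtons. Ease off and let go, leaving the plug sitting in the socket; leave the round-knobbed plug in the rack and the other fittings where they are.

Things in the scene. Friction and masses are not known exactly. Their poses are not given: they have to be found in the camera images.
- plug_wing (a point): The upright grey plastic test plug (89 mm tall, about 80 g), at the centre of its flat wing grip: 30 mm wide (its x axis), 14 mm thick (its y axis, pinch across this), 32 mm tall, so it reaches 16 mm above and below this point. It hangs in one of the two rack holes by the round flange under the wing (32 mm across, 5 mm thick, underside 21 mm below this point). z up.
- plug_tip (a point): Lower end of the test plug, 73 mm below the wing's centre. From the flange's underside a round spigot, 20 mm across, reaches 52 mm down to this point: 20 mm plain, then a neck 12 mm across and 16 mm long, then a shoulder again 20 mm across, and a 10 mm long cone that narrows to 8 mm here.
- socket (a point): Centre of the socket's mouth at its rim, 90 mm above the bench: a 22 mm hole with a 3 mm chamfer in the 74 x 78 mm steel top of the pull-test stand. z is up along the hole. A plug fully home has its flange on this rim and its wing's centre 21 mm above this point. Any yaw of the plug fits. The bore is open for more than 52 mm.
- stand: The grey pull-test stand, fixed, base 150 x 130 mm; origin under its centre, below the socket. Inside, two sprung clips are spread by the plug's cone (some 3 to 15 N of push) and spring in under its shoulder 1.5 to 9 mm before it is home. So a caught plug first lifts freely by 1.5 to 9 mm, differing each time and not to be seen; only then do the clips, on the gauge spring, resist.
- gauge (a joint): Pull gauge of the stand: how far (m) its spring-held clips have been lifted by pulling on a caught plug; 0 at rest. 3 N per mm from zero: 15 N at 0.005; travel ends at 0.014. A pointer on the stand's +x side shows it against a white plate with a line every 3 mm (9 N).
- knob_plug_knob (a point): The other plug, not to be moved: same grey spigot and flange, but with a round knob 26 mm across and 22 mm tall; this point is the centre of the knob. It stands in the other hole of the rack, 96 mm from the test plug.
- rack: Wooden rack, 90 mm (x) x 190 mm (y) and 62 mm high, fixed to the bench; origin at the centre of its underside; the two holes are at 48 mm either side of the centre along its y axis.
- elbow_center (a point): A grey pipe elbow lying on the bench, about 75 mm over all and 42 mm high; a bystander. The point is at its middle.
- coupling: A grey pipe sleeve, 48 mm across and 50 mm tall, standing on the bench; a bystander. Origin at the centre of its underside.
There are look-alikes about, which are no part of the job. Leave any pink look-alike of the part that bears plug_wing alone.

How it is judged:
By the outcome, as a careful person would: the job done as asked, in the order asked, and still so for the second after the job is handed in, with the robot touching nothing.
It also fails if it takes over 64 s, if anything falls off the work surface, if the arm or the gripper's body presses on something with over 40 N, if the wrist force passes 120 N, or if a joint passes its speed limit or range.

### The arm

A 6-joint arm with a two-finger parallel gripper is mounted at the origin on the work surface. World frame = base frame: x ahead of the robot, y to its left, z up, the work surface at z = 0. Lengths are in m, angles in rad, forces in N, time in s.
With the tool pointing down it reaches from about 0.375 to 0.925 m from the base axis. Payload 5.7 kg.
Tool frame: the origin (TCP) lies at the very end of the fingers, on their centre line; the grasp point (between the pads) lies r.hold_point_z behind it (r.hold_point_z is the distance from the TCP to the grasp point, in m); x points along the fingers, z is the direction in which the jaws open and shut, and the axes are right-handed (so a half turn about x gives the same grasp; the last joint's range is limited). The gripper opens to 88 mm and grips with 3 to 60 N. Pads are 20 mm wide; open, the fingers measure 115 mm over their backs; the gripper's body (75 mm by 178 mm) begins 61 mm behind the grasp point.
Start: joints at [-1.262, 0.359, 1.51, -0, 1.272, -0.115], TCP at [0.247, -0.547, 0.223] pointing down, gripper open.
Joint ranges: [-2.97, 2.97], [-1.01, 2.36], [0.21, 2.38], [-0.96, 4.11], [0.2, 2.71], [-2.98, 2.98]. Speed limits (rad/s): [2.39, 2.39, 3.14, 3.14, 3.14, 3.14].

### API

Orientations are given as [roll, pitch, yaw] about the fixed x, y, z axes, in that order (R = Rz(yaw) Ry(pitch) Rx(roll)).
In Python, from bench import sensors, viewer, order, find_in, r gives the robot as it stands.
- The arm moves only by the tool play_rows, never from a script. Its argument "deltas" is a list that holds one entry, the list of rows, each a list of 7 numbers: the shift along the tool's x, y, z in mm, then the turn, a rotation vector about the tool's x, y, z in degrees, then the gripper's target within -1 to 1 (shut at 1, half-way at 0, fully open at -1). A call has 1 to 8 rows; each row is the pose to reach, as a shift and turn from the pose commanded when the call began, along the tool's axes at that moment; what a row does not reach only later rows make up. A row lasts 1/8 s, in which the tool goes at most 62.5 mm and 10.7 degrees, less where a joint would pass 70% of its speed; a pose out of reach is approached as far as the arm can. A call with a gripper value outside its range is refused whole. The fingers move at their own pace and stop on an object; "force" is the grip in N (left out, the last holds). Time passes only in rows, so rows that repeat a pose let the fingers close. It gives the time, the measured TCP pose, the force and the opening at its end, in the units of the state.
- sensors.state(): the state, without advancing time (a new reading comes with each control period).
- viewer.snapshot(name): name is "scene" or "top"; returns a dict with "image" (480x640x3 uint8, blue, green, red), "K" (3x3 intrinsics, pixels), "position" and "attitude" of the camera in the world. Camera axes: x right, y up, looking along -z (the intrinsics and any distortion apply to the point x, -y, -z); pixel columns grow to the right and rows downward; lengths in m; the calibration is good to about 2 mm. A picture is of the moment at which its call begins. There is no depth.
- order.job_done(): hands the job in, once; it reports no verdict.
Trained networks look in a picture, given as the dict that the camera call returned (one of the last four; its "shot" number tells which), for a name from the list of things; names that differ only in an ending like _2 or _b are one class to them, and where a whole thing is asked for, a point or a joint stands for the part that bears it (a point fixed in the world has none). Each returns a list of dicts, best first, with "score" (0 to 1); they miss things now and then, are a little off and sometimes report something else, mostly with a low value. They report only what shows in the picture. A call takes as long as a camera call. They do not tell look-alikes from the thing itself.
- find_in(thing, picture): "bbox" ([left, top, width, height] in pixels, round what is visible of it).
The state is a dict: "clock": time; "qpos": joint angles; "qvel": joint speeds; "joint_torque": joint torques, N m; "tool_pos": TCP position; "eef_rot": TCP orientation; "wrist_force": force on the tool from outside, world axes, zero at the start; "ft_torque": the same for the moment, N m; "finger_gap": finger opening in m.
Only numpy, scipy, OpenCV 4.12 (cv2) and the standard library are available. Lean on these libraries where they do the work, as an engineer would, in place of code of your own. Each camera call takes 0.05 s, during which the arm holds its last target.

## Working session

There is one attempt and no reset: what is moved stays moved. The work goes in short steps, Python scripts to look and compute and a tool call to move; the robot and the scene stay as the last step left them, time stands still between calls to the robot, and variables do not carry over. Pictures are saved under pics/ and viewed, and the job is handed in when it is done.

Besides the shell and the picture viewer there is one more tool, called after "Call:" as name(argument=value, ...) on one line, values as JSON. play_rows: Moves the arm, as the interface text tells. Its arguments: {"type":"object","properties":{"deltas":{"type":"array","items":{"type":"array","items":{"type":"array","items":{"type":"number"}}}},"force":{"type":"number"}},"required":["deltas"]}

```bash
ls; mkdir -p pics; cat > h.py <<'E'
import numpy as np, cv2
from scipy.spatial.transform import Rotation as R
from bench import sensors, viewer, order, find_in, r
E
python3 - <<'E'
from h import *
print(sensors.state()); print(r.hold_point_z)
for n in("scene","top"):
    p=viewer.snapshot(n); cv2.imwrite(f"pics/{n}0.png",p["image"])
    print(n,p["K"],p["position"],p["attitude"],[k for k in p])
    for t in ["plug_wing","knob_plug_knob","socket","stand","rack","gauge","elbow_center","coupling","plug_tip"]:
        try: print(t,[(d["bbox"],round(d["score"],2)) for d in find_in(t,p)][:4])
        except Exception as e: print(t,e)
E
```

```text
pics
{'clock': 0.0, 'qpos': array([-1.26209331e+00,  3.59519882e-01,  1.51142471e+00,  2.92466502e-05,
        1.27246809e+00, -1.15080593e-01]), 'qvel': array([ 0.00134915, -0.00037346,  0.00059023,  0.00029103, -0.00112532,
        0.0010416 ]), 'joint_torque': array([-8.33240192e-04, -5.15373266e+01, -2.70722151e+01,  6.74780714e-02,
        3.51342873e-02, -1.60932404e-04]), 'tool_pos': array([ 0.24653361, -0.54626806,  0.22180366]), 'eef_rot': array([3.01116236, 1.56897608, 1.86414102]), 'wrist_force': array([-0.03348294, -0.52754088,  0.49396614]), 'ft_torque': array([ 0.00190977,  0.00419736, -0.03234129]), 'finger_gap': 0.08774815445671254}
0.0187
scene [[600.24430109   0.         317.49141603]
 [  0.         600.24430109 251.06077677]
 [  0.           0.           1.        ]] [ 1.36428491 -0.33432207  0.77525645] [0.94486264 0.0213223  1.1752338 ] ['image', 'K', 'position', 'attitude', 'shot']
plug_wing [([374.4, 234.6, 15.8, 20.6], 0.76), ([375.3, 270.2, 20.1, 43.5], 0.68), ([407.8, 221.9, 14.8, 15.1], 0.46)]
knob_plug_knob [([405.8, 219.3, 15.2, 18.2], 0.51)]
socket [([17
[... 446 characters left out ...]
4 240.96876769]
 [  0.           0.           1.        ]] [0.29219631 0.01658708 1.35428007] [ 0.12604859 -0.00996134 -1.58964382] ['image', 'K', 'position', 'attitude', 'shot']
plug_wing [([272.3, 177.1, 11.3, 14.7], 0.65), ([254.4, 216.3, 11.1, 13.8], 0.47)]
knob_plug_knob [([221.3, 228.9, 12.8, 14.4], 0.68), ([147.9, 284.0, 30.0, 30.2], 0.53)]
socket [([355.7, 162.2, 59.3, 69.1], 0.65)]
stand [([355.9, 165.0, 64.1, 65.5], 0.95)]
rack [([205.1, 200.8, 79.8, 62.8], 0.57)]
gauge []
elbow_center [([146.6, 283.8, 28.4, 28.5], 0.85), ([203.3, 200.0, 81.5, 60.3], 0.32)]
coupling [([450.5, 245.2, 24.1, 20.3], 0.68)]
plug_tip [([272.4, 175.9, 12.6, 13.1], 0.68), ([257.3, 216.1, 12.1, 14.2], 0.6)]
```

View pics/scene0.png

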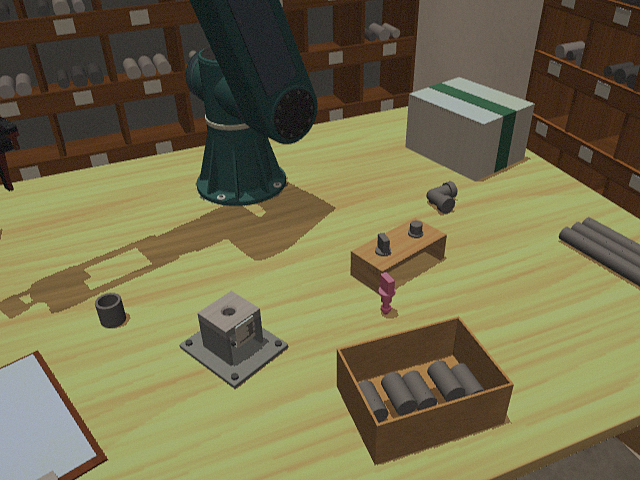

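View pics/top0.png

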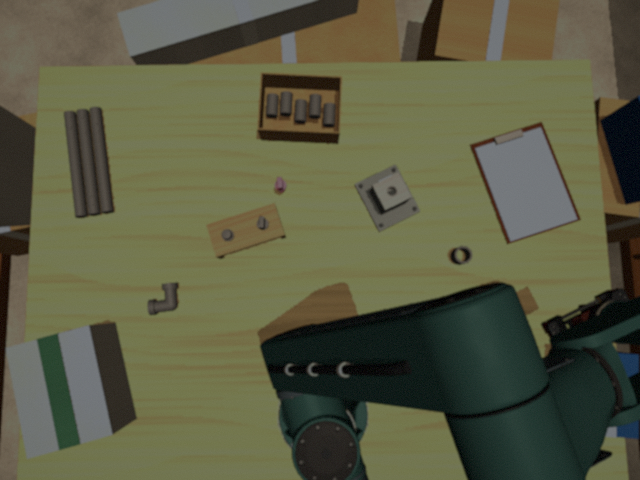

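```bash
python3 - <<'E'
import cv2
a=cv2.imread('pics/scene0.png')[205:335,340:470]; b=cv2.imread('pics/top0.png')[160:270,195:305]
s=cv2.imread('pics/scene0.png')[285:395,175:295]; t=cv2.imread('pics/top0.png')[155:240,345:430]
f=lambda i:cv2.resize(i,(390,290),interpolation=cv2.INTER_CUBIC)
import numpy as np
cv2.imwrite('pics/crop0.png',np.vstack([np.hstack([f(a),f(b)]),np.hstack([f(s),f(t)])]))
E
```

```text
(no output)
```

View pics/crop0.png

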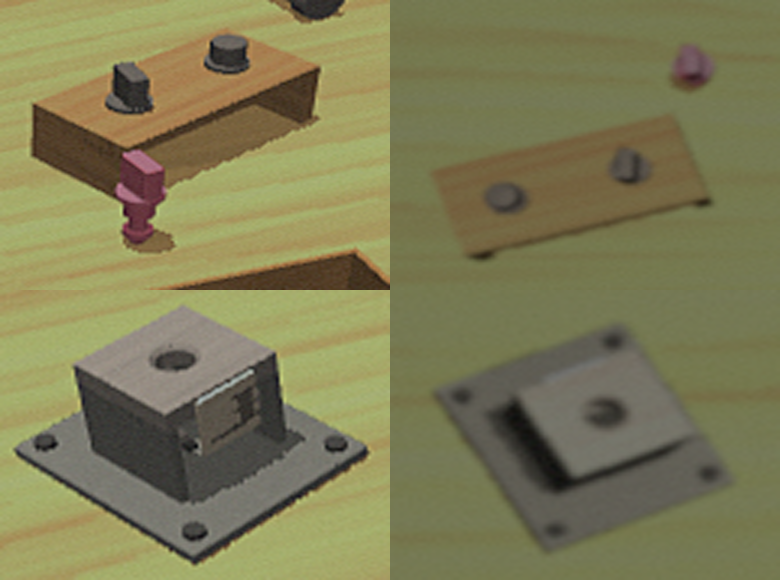

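```bash
cat >> h.py <<'E'
def proj(p,X):
    Rm=R.from_euler('xyz',p["attitude"]).as_matrix()
    c=(np.atleast_2d(X)-p["position"])@Rm
    u=np.c_[c[:,0],-c[:,1],-c[:,2]]@p["K"].T
    return u[:,:2]/u[:,2:]
def tri(ps,uv):
    from scipy.optimize import least_squares
    s=least_squares(lambda X:np.concatenate([proj(p,X)[0]-q for p,q in zip(ps,uv)]),[.5,0,.08])
    return s.x,s.fun
def crop(img,c,w,h,k,name):
    x0,y0=int(c[0]-w/2),int(c[1]-h/2)
    i=cv2.resize(img[y0:y0+h,x0:x0+w],None,fx=k,fy=k,interpolation=cv2.INTER_CUBIC)
    i=cv2.convertScaleAbs(i,alpha=1.5,beta=10)
    for a in range(0,w,5):
        L=4 if a%10 else 8
        cv2.line(i,(a*k,0),(a*k,L),(0,0,255),1)
        if a%10==0: cv2.putText(i,str(x0+a),(a*k,18),0,.4,(0,0,255),1)
    for a in range(0,h,5):
        cv2.line(i,(0,a*k),(6,a*k),(0,0,255),1)
        if a%10==0: cv2.putText(i,str(y0+a),(8,a*k+4),0,.4,(0,0,255),1)
    if name: cv2.imwrite(name,i)
    return i
E
python3 - <<'E'
from h import *
import pickle
P={n:viewer.snapshot(n) for n in("scene","top")}
pickle.dump(P,open('p0.pkl','wb'))
s,t=P["scene"]["image"],P["top"]["image"]
print({n:R.from_euler('xyz',P[n]["attitude"]).as_matrix()[:,2] for n in P})
a=crop(s,(383,244),40,30,10,None);b=crop(t,(262,223),40,30,10,None)
c=crop(s,(229,318),80,60,5,None);d=crop(t,(390,190),80,60,5,None)
cv2.imwrite('pics/c1.png',np.vstack([np.hstack([a,b]),np.hstack([c,d])]))
cv2.imwrite('pics/c2.png',np.hstack([crop(s,(398,255),110,80,4,None)[:, :400],crop(t,(246,230),100,80,4,None)]))
for nm,u,v in[("wing",(382.3,244.9),(262,223)),("pink",(387,290),(279,185)),("hole",(229,312),(392,191))]:
    print(nm,tri([P["scene"],P["top"]],[u,v]))
E
```

```text
{'scene': array([ 0.75264912, -0.30074935,  0.58572103]), 'top': array([-0.1255065 ,  0.01224967,  0.99201717])}
wing (array([0.50371191, 0.14916709, 0.07906106]), array([-0.14590106,  0.02127275, -0.17745724, -0.07447675]))
pink (array([0.60972212, 0.10484394, 0.05727167]), array([ 0.01226052, -0.00177037,  0.01642976,  0.00686218]))
hole (array([ 0.58221784, -0.19050473,  0.08726916]), array([-0.79513659,  0.01096771, -1.18352326, -0.28285406]))
```

View pics/c1.png

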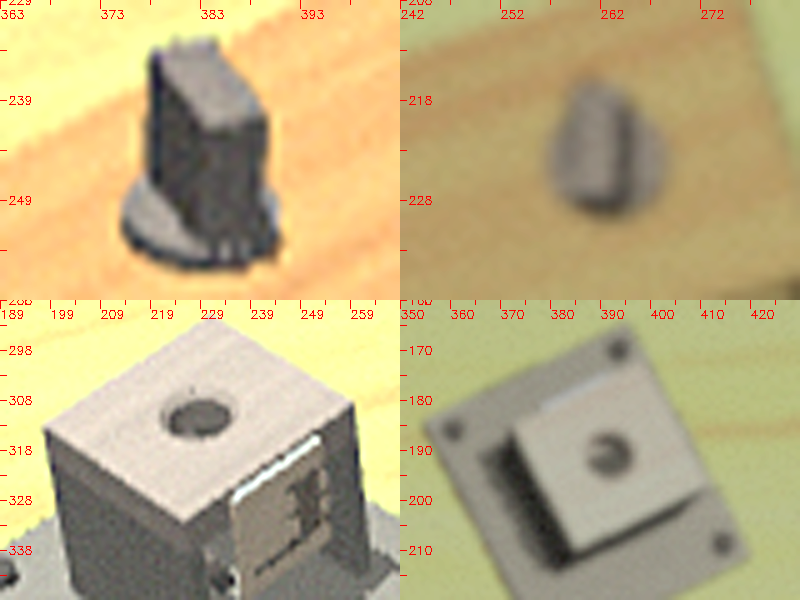

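View pics/c2.png

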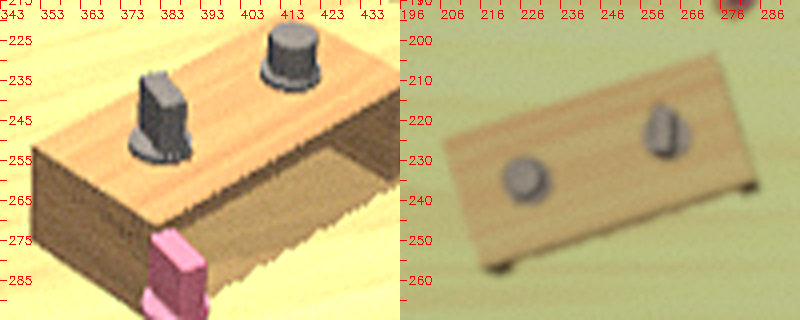

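```bash
python3 - <<'E'
from h import *
import pickle
from scipy.optimize import least_squares
P=pickle.load(open('p0.pkl','rb'))
def fit(name,mod,sc,tp,x0):
    mod=np.array(mod,float)/1000
    def X(p,idx): 
        c,s=np.cos(p[3]),np.sin(p[3]); m=mod[idx]
        return np.c_[p[0]+c*m[:,0]-s*m[:,1],p[1]+s*m[:,0]+c*m[:,1],p[2]+m[:,2]]
    def f(p):
        o=[]
        for n,d in(("scene",sc),("top",tp)):
            o.append((proj(P[n],X(p,list(d)))-np.array(list(d.values()))+.45).ravel())
        return np.concatenate(o)
    best=min((least_squares(f,list(x0)+[y],loss='soft_l1') for y in np.arange(-3,3,.5)),key=lambda s:s.cost)
    print(name,best.x[:3].round(4),np.degrees(best.x[3]).round(1)); print(f(best.x).reshape(-1,2).round(1).tolist())
    return best.x
S=dict(zip([0,1,2,3,4],[(198,313.6),(225,332.4),(259.4,308.4),(232,291.6),(228.8,311.6)]))
T=dict(zip([0,1,2,3,4],[(384.4,210),(411,198.4),(398,172.4),(372.6,185),(392,191)]))
# scene: left,front,right,back ; top image: rows down = -x, cols right = -y 
def rect(a,b): return [[-a/2,-b/2,0],[a/2,-b/2,0],[a/2,b/2,0],[-a/2,b/2,0],[0,0,0]]
# order in both must be same physical cyclic order; scene left..: robot-side? try both
for rot in range(4):
  for a,b in((74,78),(78,74)):
    T2={i:T[(i+rot)%4] for i in range(4)};T2[4]=T[4]
    print(rot,a); fit("stand",rect(a,b),S,T2,(.58,-.19,.09))
SW=dict(zip(range(4),[(378.2,234.3),(383.8,241.7),(389.6,240.8),(384.5,233.2)]))
TW=dict(zip([0,1,2,3],[(259.5,216.5),(262.7,216.5),(264.5,228.6),(261,228.7)]))
for rot in range(4):
    for a,b in((30,14),(14,30)):
        T2={i:TW[(i+rot)%4] for i in range(4)}
        for rv in (0,1):
            T3={i:T2[(-i)%4] for i in range(4)} if rv else T2
            print(rot,a,rv);fit("wingtop",rect(a,b),SW,T3,(.50,.15,.1))
SR={0:(350.75,252),1:(382.25,271.75),2:(445,235)}
TR=dict(zip([0,1,2,3],[(206.75,225),(274.5,203.3),(285.3,235.8),(218,257.5)]))
for rot in range(4):
    for a,b in((90,190),(190,90)):
        T2={i:TR[(i+rot)%4] for i in range(4)}
        for rv in (0,1):
            T3={i:T2[(-i)%4] for i in range(4)} if rv else T2
            print(rot,a,rv);fit("rack",rect(a,b),SR,T3,(.50,.2,.062))
E
```

```text
0 74
stand [ 0.5824 -0.1905  0.09  ] 9.6
[[0.9, -5.8], [-8.3, 0.1], [-0.8, 6.5], [7.4, 0.2], [-0.3, -0.3], [24.5, -8.2], [-7.9, -23.7], [-23.9, 7.6], [7.1, 22.2], [-0.6, -0.1]]
0 78
stand [ 0.5823 -0.1905  0.09  ] 12.9
[[0.9, -5.7], [-4.9, 0.5], [-0.8, 6.4], [4.2, -0.2], [-0.3, -0.3], [24.5, -8.2], [-9.9, -24.9], [-24.0, 7.7], [9.0, 23.4], [-0.6, -0.1]]
1 74
stand [ 0.5815 -0.1903  0.0895] 24.6
[[-0.8, -0.5], [0.0, 0.5], [0.4, 0.9], [-0.3, -0.3], [-0.3, -0.4], [-0.1, -1.0], [0.2, 0.2], [-0.9, 0.1], [-0.0, 0.1], [-0.7, 0.2]]
1 78
stand [ 0.5817 -0.1904  0.0895] 23.2
[[-0.6, -2.1], [0.9, 0.6], [0.2, 2.6], [-1.1, -0.2], [-0.3, -0.3], [-0.5, 0.4], [-0.3, -0.1], [-0.3, -1.5], [0.6, 0.2], [-0.6, 0.2]]
2 74
stand [ 0.5818 -0.1902  0.0897] 26.9
[[-0.9, 0.3], [1.4, 0.5], [0.5, 0.1], [-1.4, -0.3], [-0.2, -0.4], [13.1, 24.1], [24.8, -12.8], [-12.9, -24.3], [-25.9, 11.8], [-0.7, 0.1]]
2 78
stand [ 0.5819 -0.1902  0.0897] 29.5
[[-0.9, 0.1], [4.6, 0.2], [0.5, 0.3], [-4.3, -0.1], [-0.2, -0.4], [13.1, 24.3], [22.9, -13.4], [-12.9, -24.5], [-23.9, 12.3], [-0.7, 0.1]]
3 74
stand [ 0.5818 -0.1902  0.08
[... 4251 characters left out ...]
 60.6]]
2 190 1
rack [0.4876 0.1938 0.0568] 54.6
[[-2.2, 0.3], [61.0, -8.6], [0.7, 2.8], [0.1, 1.4], [-47.4, -5.9], [0.6, -0.2], [47.9, 7.6]]
3 90 0
rack [0.4927 0.1951 0.0315] -18.5
[[0.2, -5.8], [-26.1, 0.2], [4.2, 31.2], [57.4, -0.7], [78.9, 0.3], [-55.2, 1.2], [-76.8, -0.0]]
3 90 1
rack [0.49   0.1985 0.014 ] -30.2
[[5.1, -5.4], [-30.0, -0.0], [0.8, 42.7], [50.7, 6.1], [-0.3, -0.8], [-49.3, -1.5], [1.7, 4.9]]
3 190 0
rack [0.4565 0.2102 0.0201] 45.3
[[-3.0, -0.1], [53.2, -0.9], [-0.0, 11.9], [60.8, -1.0], [22.3, -16.1], [-68.8, 29.1], [-29.8, 44.8]]
3 190 1
rack [0.4965 0.202  0.0159] -70.5
[[64.6, -16.3], [-27.4, 0.1], [-57.7, 57.1], [-0.1, -0.0], [-1.7, -2.5], [-2.0, -0.3], [0.4, 1.8]]
```

```bash
cat >> h.py <<'E'
def go(pos,yaw):
    """tool x down, jaw axis z along wing y axis at yaw(deg). prints delta in tool frame from measured"""
    s=sensors.state(); A=R.from_euler('xyz',s["eef_rot"])
    y=np.radians(yaw); best=None
    for sg in(1,-1):
        z=sg*np.array([-np.sin(y),np.cos(y),0]); x=np.array([0,0,-1.])
        B=R.from_matrix(np.c_[x,np.cross(z,x),z])
        rv=np.degrees((A.inv()*B).as_rotvec())
        print("  sg",sg,"rotvec",rv.round(1))
    print("t",round(s["clock"],2),"pos",s["tool_pos"].round(4),"shift mm",(A.inv().apply(np.array(pos)-s["tool_pos"])*1000).round(1),"F",s["wrist_force"].round(2),"gap",round(s["finger_gap"],4),"q",s["qpos"].round(2))
    print(A.as_matrix().round(3).tolist())
E
python3 -c "
from h import *
go([.5035,.1495,.16],-3.5)"
```

```text
sg 1 rotvec [-152.2   -0.    -0. ]
  sg -1 rotvec [27.8 -0.   0. ]
t 1.1 pos [ 0.2467 -0.5469  0.2226] shift mm [  62.7  520.5 -529.2] F [-0.39 -0.36  0.25] gap 0.0879 q [-1.26  0.36  1.51 -0.    1.27 -0.12]
[[-0.0, 0.912, 0.411], [0.0, 0.411, -0.912], [-1.0, -0.0, -0.0]]
```

Call:
play_rows(deltas=[[[0, 43, -44, 2.5, 0, 0, -0.2], [0, 87, -88, 5, 0, 0, -0.2], [0, 130, -132, 7.5, 0, 0, -0.2], [0, 173, -176, 10, 0, 0, -0.2], [0, 216, -220, 12, 0, 0, -0.2], [0, 260, -264, 14, 0, 0, -0.2], [5, 303, -308, 16, 0, 0, -0.2], [10, 347, -352, 18, 0, 0, -0.2]]], force=30)

```text
clock: 2.1
tool_pos: [0.419, -0.0816, 0.213]
eef_rot: [1.14, 1.569, -0.323]
wrist_force: [2.0, -0.6, 0.5]
finger_gap: 0.0527
```

```bash
python3 -c "
from h import *
go([.5035,.1495,.15],-3.5)"
```

```text
sg 1 rotvec [-1.703e+02  1.000e-01  0.000e+00]
  sg -1 rotvec [ 9.7  0.  -0.1]
t 2.1 pos [ 0.419  -0.0816  0.213 ] shift mm [  63.   108.9 -220.7] F [ 1.99 -0.64  0.54] gap 0.0527 q [-0.35  0.12  1.88  0.    1.15  1.11]
[[0.001, 0.994, 0.108], [-0.0, 0.108, -0.994], [-1.0, 0.001, 0.001]]
```

Call:
play_rows(deltas=[[[10, 22, -44, 2, 0, 0, -0.2], [25, 44, -88, 4, 0, 0, -0.2], [40, 66, -132, 6, 0, 0, -0.2], [50, 88, -177, 8, 0, 0, -0.2], [63, 108, -220, 9.7, 0, 0, -0.2], [63, 108, -220, 9.7, 0, 0, -0.2], [63, 108, -220, 9.7, 0, 0, -0.2]]])

```text
clock: 2.98
tool_pos: [0.5012, 0.1469, 0.1496]
eef_rot: [-0.967, 1.57, -2.597]
wrist_force: [0.8, -0.6, 0.4]
finger_gap: 0.0528
```

```bash
python3 - <<'E'
from h import *
go([.5035,.1495,.071],-3.5)
s=viewer.snapshot("scene");t=viewer.snapshot("top")
cv2.imwrite('pics/d1.png',np.hstack([crop(s["image"],(383,235),100,120,4,None),crop(t["image"],(262,215),100,120,4,None)]))
E
```

```text
sg 1 rotvec [-1.799e+02 -1.000e-01  0.000e+00]
  sg -1 rotvec [0.1 0.  0. ]
t 2.98 pos [0.5012 0.1469 0.1496] shift mm [78.6  2.2 -2.8] F [ 0.76 -0.61  0.4 ] gap 0.0528 q [ 0.15  0.33  1.76 -0.    1.05  1.78]
[[-0.001, 0.998, -0.058], [-0.0, -0.058, -0.998], [-1.0, -0.001, 0.0]]
```

View pics/d1.png

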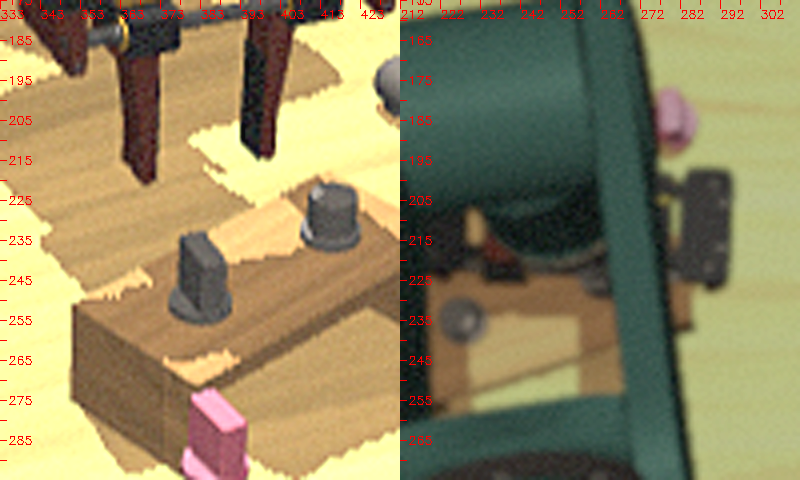

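Call:
play_rows(deltas=[[[12, 2.2, -2.8, 0, 0, 0, -0.2], [28, 2.2, -2.8, 0, 0, 0, -0.2], [44, 2.2, -2.8, 0, 0, 0, -0.2], [58, 2.2, -2.8, 0, 0, 0, -0.2], [68, 2.2, -2.8, 0, 0, 0, -0.2], [76, 2.2, -2.8, 0, 0, 0, -0.2], [78.5, 2.2, -2.8, 0, 0, 0, -0.2], [78.5, 2.2, -2.8, 0, 0, 0, -0.2]]])

```text
clock: 4.08
tool_pos: [0.5041, 0.1499, 0.0712]
eef_rot: [2.329, 1.571, 0.698]
wrist_force: [0.5, 0.1, 0.8]
finger_gap: 0.0524
```

```bash
python3 - <<'E'
from h import *
go([.5035,.1495,.071],-3.5)
s=viewer.snapshot("scene")
crop(s["image"],(383,235),100,80,7,'pics/d2.png')
E
```

```text
sg 1 rotvec [-179.9    0.    -0. ]
  sg -1 rotvec [ 0.1 -0.  -0. ]
t 4.08 pos [0.5041 0.1499 0.0712] shift mm [ 0.2 -0.5  0.4] F [0.51 0.06 0.79] gap 0.0524 q [0.16 0.44 1.83 0.   0.87 1.79]
[[0.0, 0.998, -0.06], [0.0, -0.06, -0.998], [-1.0, 0.0, -0.0]]
```

View pics/d2.png

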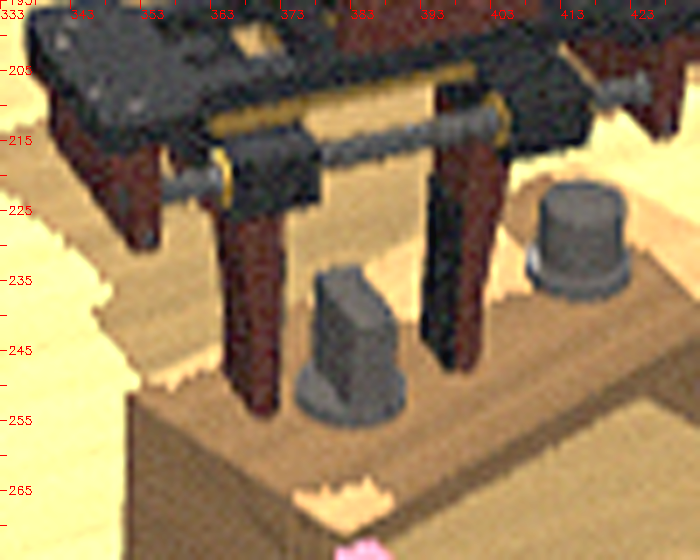

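Call:
play_rows(deltas=[[[0, 0, 0, 0, 0, 0, 0.3], [0, 0, 0, 0, 0, 0, 0.6], [0, 0, 0, 0, 0, 0, 1], [0, 0, 0, 0, 0, 0, 1], [0, 0, 0, 0, 0, 0, 1], [0, 0, 0, 0, 0, 0, 1]]], force=45)

```text
clock: 4.88
tool_pos: [0.504, 0.1499, 0.0713]
eef_rot: [2.732, 1.571, 1.101]
wrist_force: [0.4, 0.7, 1.7]
finger_gap: 0.0136
```

```bash
python3 - <<'E'
from h import *
go([.5035,.1495,.191],-3.5)
print(sensors.state()["ft_torque"])
s=viewer.snapshot("scene")
crop(s["image"],(383,235),100,80,7,'pics/d3.png')
E
```

```text
sg 1 rotvec [-179.9    0.    -0. ]
  sg -1 rotvec [ 0.1 -0.  -0. ]
t 4.88 pos [0.504  0.1499 0.0713] shift mm [-119.7   -0.5    0.4] F [0.36 0.7  1.69] gap 0.0136 q [0.16 0.44 1.83 0.   0.87 1.79]
[[0.0, 0.998, -0.06], [0.0, -0.06, -0.998], [-1.0, 0.0, -0.0]]
[0.13523784 0.02082078 0.02063943]
```

View pics/d3.png

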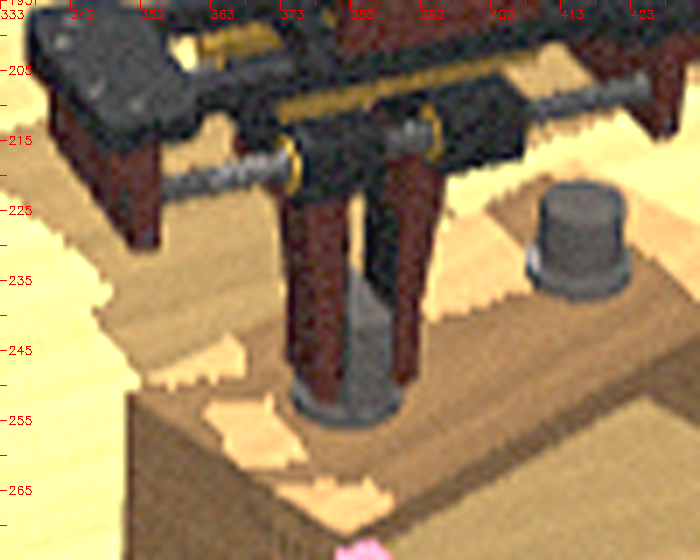

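Call:
play_rows(deltas=[[[-5, 0, 0, 0, 0, 0, 1], [-20, 0, 0, 0, 0, 0, 1], [-40, 0, 0, 0, 0, 0, 1], [-60, 0, 0, 0, 0, 0, 1], [-80, 0, 0, 0, 0, 0, 1], [-100, 0, 0, 0, 0, 0, 1], [-115, 0, 0, 0, 0, 0, 1], [-120, 0, 0, 0, 0, 0, 1]]])

```text
clock: 5.92
tool_pos: [0.5045, 0.1499, 0.1926]
eef_rot: [1.832, 1.569, 0.202]
wrist_force: [0.4, 0.6, -2.0]
finger_gap: 0.014
```

```bash
python3 - <<'E'
from h import *
go([.5815,-.1903,.171],-3.5)
s=viewer.snapshot("scene")
crop(s["image"],(383,200),110,110,5,'pics/d4.png')
E
```

```text
sg 1 rotvec [-179.9    0.2   -0. ]
  sg -1 rotvec [ 0.1 -0.  -0.1]
t 5.92 pos [0.5045 0.1499 0.1926] shift mm [ 21.6  97.1 335. ] F [ 0.44  0.57 -1.96] gap 0.014 q [0.16 0.28 1.71 0.   1.15 1.79]
[[0.002, 0.998, -0.06], [0.0, -0.06, -0.998], [-1.0, 0.002, -0.001]]
```

View pics/d4.png

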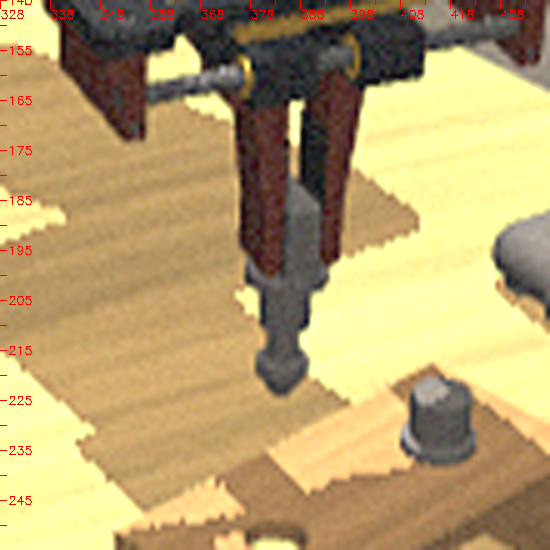

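Call:
play_rows(deltas=[[[0, 8, 25, 0, 0, 0, 1], [0, 22, 75, 0, 0, 0, 1], [0, 36, 125, 0, 0, 0, 1], [0, 51, 175, 0, 0, 0, 1], [0, 65, 225, 0, 0, 0, 1], [0, 80, 275, 0, 0, 0, 1], [0, 92, 315, 0, 0, 0, 1], [0, 97, 335, 0, 0, 0, 1]]])

```text
clock: 6.98
tool_pos: [0.5807, -0.1923, 0.1902]
eef_rot: [-1.929, 1.57, 2.721]
wrist_force: [-0.2, 1.0, -1.1]
finger_gap: 0.0136
```

Call:
play_rows(deltas=[[[0, 0, 0, 0, 0, 0, 1], [0, 0, 0, 0, 0, 0, 1], [0, 0, 0, 0, 0, 0, 1]]])

```text
clock: 7.35
tool_pos: [0.5804, -0.1887, 0.1911]
eef_rot: [-2.431, 1.57, 2.224]
wrist_force: [0.1, -0.1, -1.1]
finger_gap: 0.014
```

```bash
python3 - <<'E'
from h import *
go([.5815,-.1903,.171],-3.5)
s=viewer.snapshot("scene");t=viewer.snapshot("top")
st=sensors.state();c=st["tool_pos"]
for k in(.0,-.061): print(proj(s,c+[0,0,k]))
print('socket',proj(s,[.5815,-.1903,.09]))
cv2.imwrite('pics/d5.png',np.hstack([crop(s["image"],(229,290),80,120,5,None),crop(t["image"],(392,190),80,120,5,None)]))
E
```

```text
sg 1 rotvec [-1.798e+02 -1.000e-01 -1.000e-01]
  sg -1 rotvec [ 0.2 -0.   0. ]
t 7.35 pos [ 0.5804 -0.1887  0.1911] shift mm [20.1  1.2  1.6] F [ 0.11 -0.09 -1.13] gap 0.014 q [-0.43  0.4   1.52  0.    1.22  1.2 ]
[[-0.001, 0.998, -0.058], [0.001, -0.058, -0.998], [-1.0, -0.001, -0.001]]
[[221.8176605  263.12927971]]
[[225.96990653 292.03926822]]
socket [[228.034001   310.53388581]]
```

View pics/d5.png

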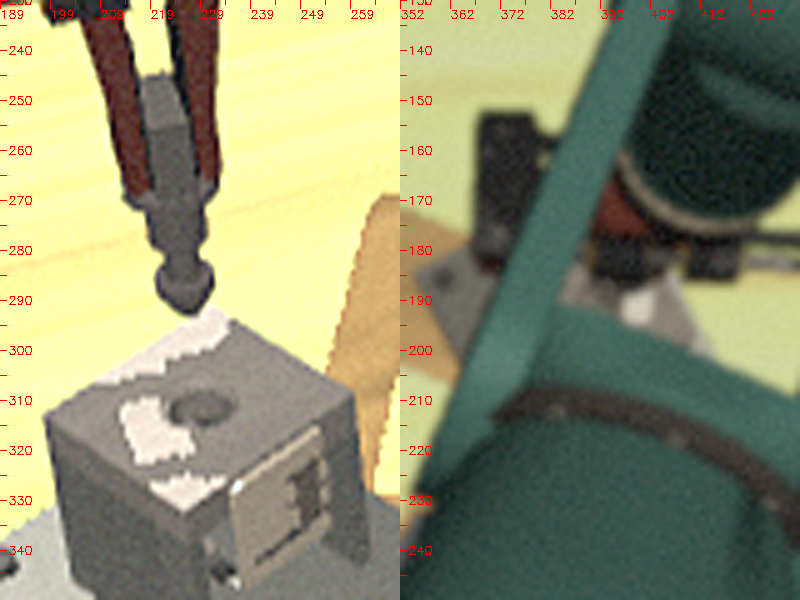

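Call:
play_rows(deltas=[[[0, 1.5, 1.3, 0, 0, 0, 1], [10, 1.5, 1.3, 0, 0, 0, 1], [20, 1.5, 1.3, 0, 0, 0, 1], [30, 1.5, 1.3, 0, 0, 0, 1], [38, 1.5, 1.3, 0, 0, 0, 1], [42, 1.5, 1.3, 0, 0, 0, 1], [44, 1.5, 1.3, 0, 0, 0, 1], [44, 1.5, 1.3, 0, 0, 0, 1]]])

```text
clock: 8.45
tool_pos: [0.5823, -0.1918, 0.1472]
eef_rot: [1.829, 1.571, 0.198]
wrist_force: [0.4, -0.4, -1.6]
finger_gap: 0.0135
```

```bash
python3 - <<'E'
from h import *
go([.582,-.190,.099],-3.5)
s=viewer.snapshot("scene")
print(sensors.state()["ft_torque"])
crop(s["image"],(229,300),80,80,7,'pics/d6.png')
E
```

```text
sg 1 rotvec [-179.9    0.    -0. ]
  sg -1 rotvec [ 0.1 -0.  -0. ]
t 8.45 pos [ 0.5823 -0.1918  0.1472] shift mm [48.2 -0.4 -1.8] F [ 0.41 -0.44 -1.59] gap 0.0135 q [-0.43  0.45  1.57  0.    1.13  1.2 ]
[[0.0, 0.998, -0.06], [0.0, -0.06, -0.998], [-1.0, 0.0, -0.0]]
[ 0.06646466 -0.00027505  0.0220798 ]
```

View pics/d6.png

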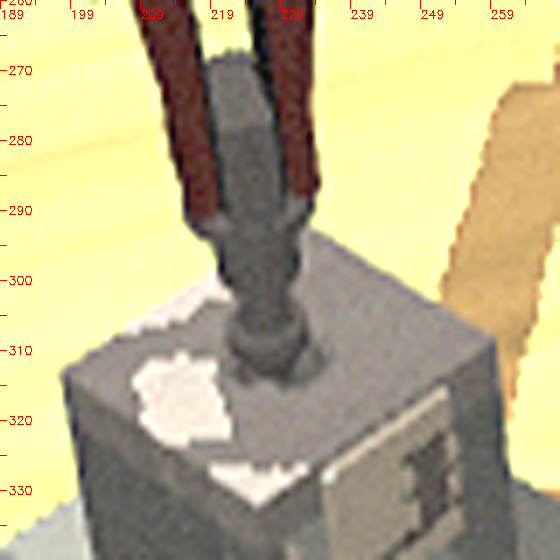

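Call:
play_rows(deltas=[[[0, -0.4, -1.8, 0, 0, 0, 1], [2, -0.4, -1.8, 0, 0, 0, 1], [6, -0.4, -1.8, 0, 0, 0, 1], [10, -0.4, -1.8, 0, 0, 0, 1], [14, -0.4, -1.8, 0, 0, 0, 1], [14, -0.4, -1.8, 0, 0, 0, 1]]])

```text
clock: 9.25
tool_pos: [0.5815, -0.1898, 0.1326]
eef_rot: [-1.995, 1.57, 2.658]
wrist_force: [0.3, 0.2, 0.1]
finger_gap: 0.0138
```

```bash
python3 - <<'E'
from h import *
go([.582,-.190,.099],-3.5)
s=viewer.snapshot("scene")
print(sensors.state()["ft_torque"])
crop(s["image"],(229,300),80,80,7,'pics/d7.png')
E
```

```text
sg 1 rotvec [-1.799e+02 -1.000e-01 -0.000e+00]
  sg -1 rotvec [ 0.1 -0.   0.1]
t 9.25 pos [ 0.5815 -0.1898  0.1326] shift mm [33.6  0.5  0.2] F [0.34 0.16 0.1 ] gap 0.0138 q [-0.43  0.47  1.58  0.    1.1   1.2 ]
[[-0.001, 0.998, -0.06], [0.001, -0.06, -0.998], [-1.0, -0.001, -0.0]]
[ 0.07677986  0.00207958 -0.05669599]
```

View pics/d7.png

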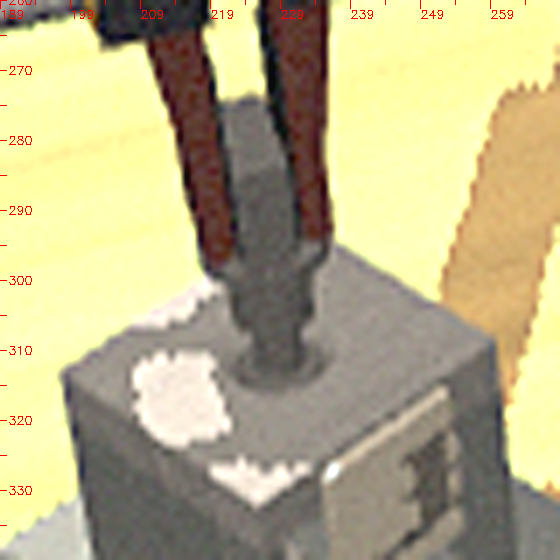

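Call:
play_rows(deltas=[[[3, 0, 0, 0, 0, 0, 1], [6, 0, 0, 0, 0, 0, 1], [9, 0, 0, 0, 0, 0, 1], [12, 0, 0, 0, 0, 0, 1], [14, 0, 0, 0, 0, 0, 1], [16, 0, 0, 0, 0, 0, 1], [16, 0, 0, 0, 0, 0, 1]]])

```text
clock: 10.18
tool_pos: [0.5821, -0.1901, 0.1172]
eef_rot: [1.0, 1.57, -0.63]
wrist_force: [-0.0, 0.0, 2.0]
finger_gap: 0.0138
```

```bash
python3 - <<'E'
from h import *
go([.582,-.190,.099],-3.5)
print(sensors.state()["ft_torque"])
E
```

```text
sg 1 rotvec [-179.9    0.     0. ]
  sg -1 rotvec [ 0.1  0.  -0. ]
t 10.18 pos [ 0.5821 -0.1901  0.1172] shift mm [18.2 -0.1 -0.1] F [-0.02  0.04  2.  ] gap 0.0138 q [-0.43  0.48  1.6  -0.    1.06  1.2 ]
[[0.0, 0.998, -0.06], [-0.0, -0.06, -0.998], [-1.0, 0.0, 0.0]]
[-0.0975442  -0.03196487  0.00790915]
```

Call:
play_rows(deltas=[[[2, 0, 0, 0, 0, 0, 1], [4, 0, 0, 0, 0, 0, 1], [6, 0, 0, 0, 0, 0, 1], [8, 0, 0, 0, 0, 0, 1], [8, 0, 0, 0, 0, 0, 1]]])

```text
clock: 10.8
tool_pos: [0.5815, -0.1898, 0.1086]
eef_rot: [-2.011, 1.57, 2.642]
wrist_force: [0.4, -0.2, -0.9]
finger_gap: 0.0136
```

Call:
play_rows(deltas=[[[1.5, 0, 0, 0, 0, 0, 1], [3, 0, 0, 0, 0, 0, 1], [4.5, 0, 0, 0, 0, 0, 1], [6, 0, 0, 0, 0, 0, 1], [6, 0, 0, 0, 0, 0, 1]]])

```text
clock: 11.42
tool_pos: [0.5817, -0.1898, 0.1029]
eef_rot: [-2.082, 1.57, 2.571]
wrist_force: [-0.5, 0.4, -1.7]
finger_gap: 0.0141
```

Call:
play_rows(deltas=[[[1, 0, 0, 0, 0, 0, 1], [2, 0, 0, 0, 0, 0, 1], [2, 0, 0, 0, 0, 0, 1]]])

```text
clock: 11.8
tool_pos: [0.5818, -0.1899, 0.1011]
eef_rot: [-2.288, 1.571, 2.365]
wrist_force: [0.7, -0.4, -0.9]
finger_gap: 0.0138
```

Call:
play_rows(deltas=[[[0.7, 0, 0, 0, 0, 0, 1], [1.4, 0, 0, 0, 0, 0, 1], [2, 0, 0, 0, 0, 0, 1], [2, 0, 0, 0, 0, 0, 1]]])

```text
clock: 12.3
tool_pos: [0.5819, -0.1899, 0.0993]
eef_rot: [2.091, 1.571, 0.46]
wrist_force: [-0.6, -0.2, 1.3]
finger_gap: 0.0136
```

Call:
play_rows(deltas=[[[0.5, 0, 0, 0, 0, 0, 1], [1, 0, 0, 0, 0, 0, 1], [1, 0, 0, 0, 0, 0, 1]]])

```text
clock: 12.68
tool_pos: [0.5819, -0.19, 0.0992]
eef_rot: [1.188, 1.57, -0.443]
wrist_force: [-2.9, 1.7, 8.7]
finger_gap: 0.0137
```

```bash
python3 - <<'E'
from h import *
go([.582,-.190,.099],-3.5)
s=viewer.snapshot("scene")
crop(s["image"],(229,305),80,80,7,'pics/d8.png')
E
```

```text
sg 1 rotvec [-179.9    0.     0. ]
  sg -1 rotvec [ 0.1  0.  -0. ]
t 12.68 pos [ 0.5819 -0.19    0.0992] shift mm [0.2 0.1 0. ] F [-2.88  1.7   8.74] gap 0.0137 q [-0.43  0.5   1.61 -0.    1.03  1.2 ]
[[0.0, 0.998, -0.06], [-0.0, -0.06, -0.998], [-1.0, 0.0, 0.0]]
```

View pics/d8.png

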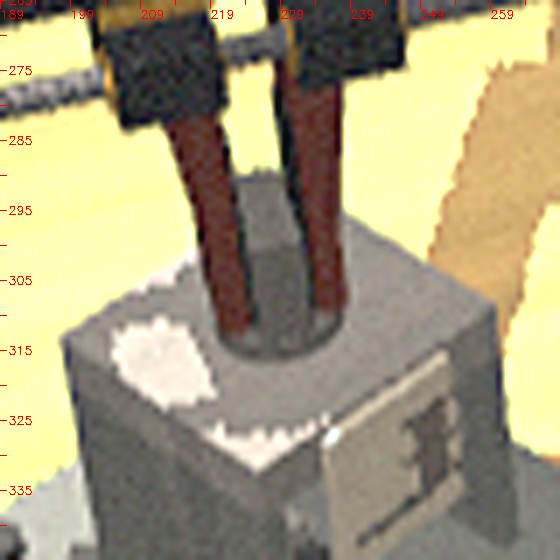

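Call:
play_rows(deltas=[[[0.5, 0, 0, 0, 0, 0, 1], [1, 0, 0, 0, 0, 0, 1], [1.5, 0, 0, 0, 0, 0, 1], [1.5, 0, 0, 0, 0, 0, 1]]])

```text
clock: 13.22
tool_pos: [0.582, -0.19, 0.0992]
eef_rot: [1.19, 1.57, -0.441]
wrist_force: [-5.2, 2.5, 19.0]
finger_gap: 0.0137
```

```bash
python3 - <<'E'
from h import *
go([.582,-.190,.099],-3.5)
E
```

```text
sg 1 rotvec [-1.799e+02  1.000e-01  0.000e+00]
  sg -1 rotvec [ 0.1  0.  -0. ]
t 13.22 pos [ 0.582  -0.19    0.0992] shift mm [0.2 0.  0. ] F [-5.19  2.52 19.04] gap 0.0137 q [-0.43  0.5   1.61 -0.    1.02  1.2 ]
[[0.001, 0.998, -0.06], [-0.0, -0.06, -0.998], [-1.0, 0.001, 0.0]]
```

Call:
play_rows(deltas=[[[-0.8, 0, 0, 0, 0, 0, 1], [-1.6, 0, 0, 0, 0, 0, 1], [-2.4, 0, 0, 0, 0, 0, 1], [-3, 0, 0, 0, 0, 0, 1], [-3, 0, 0, 0, 0, 0, 1]]])

```text
clock: 13.85
tool_pos: [0.5819, -0.1899, 0.0993]
eef_rot: [-2.285, 1.571, 2.368]
wrist_force: [0.3, 0.0, -0.5]
finger_gap: 0.0142
```

Call:
play_rows(deltas=[[[-0.5, 0, 0, 0, 0, 0, 1], [-1, 0, 0, 0, 0, 0, 1], [-1.5, 0, 0, 0, 0, 0, 1], [-1.5, 0, 0, 0, 0, 0, 1], [-1.5, 0, 0, 0, 0, 0, 1]]])

```text
clock: 14.48
tool_pos: [0.5819, -0.1899, 0.1012]
eef_rot: [2.972, 1.571, 1.342]
wrist_force: [-0.5, -0.9, -0.3]
finger_gap: 0.0139
```

Call:
play_rows(deltas=[[[-0.5, 0, 0, 0, 0, 0, 1], [-1, 0, 0, 0, 0, 0, 1], [-1.5, 0, 0, 0, 0, 0, 1], [-1.5, 0, 0, 0, 0, 0, 1], [-1.5, 0, 0, 0, 0, 0, 1]]])

```text
clock: 15.1
tool_pos: [0.5819, -0.1899, 0.1026]
eef_rot: [-2.428, 1.571, 2.225]
wrist_force: [-0.2, -0.5, -0.8]
finger_gap: 0.0138
```

Call:
play_rows(deltas=[[[-0.5, 0, 0, 0, 0, 0, 1], [-1, 0, 0, 0, 0, 0, 1], [-1.5, 0, 0, 0, 0, 0, 1], [-2, 0, 0, 0, 0, 0, 1], [-2, 0, 0, 0, 0, 0, 1], [-2, 0, 0, 0, 0, 0, 1]]])

```text
clock: 15.85
tool_pos: [0.5819, -0.1899, 0.1046]
eef_rot: [-2.804, 1.571, 1.849]
wrist_force: [-0.3, -0.1, -1.4]
finger_gap: 0.0137
```

Call:
play_rows(deltas=[[[-0.5, 0, 0, 0, 0, 0, 1], [-1, 0, 0, 0, 0, 0, 1], [-1.5, 0, 0, 0, 0, 0, 1], [-2, 0, 0, 0, 0, 0, 1], [-2, 0, 0, 0, 0, 0, 1], [-2, 0, 0, 0, 0, 0, 1]]])

```text
clock: 16.6
tool_pos: [0.5818, -0.1899, 0.1065]
eef_rot: [-2.235, 1.571, 2.418]
wrist_force: [0.4, 0.5, -3.7]
finger_gap: 0.0138
```

Call:
play_rows(deltas=[[[-0.4, 0, 0, 0, 0, 0, 1], [-0.8, 0, 0, 0, 0, 0, 1], [-1.2, 0, 0, 0, 0, 0, 1], [-1.5, 0, 0, 0, 0, 0, 1], [-1.5, 0, 0, 0, 0, 0, 1], [-1.5, 0, 0, 0, 0, 0, 1]]])

```text
clock: 17.35
tool_pos: [0.5818, -0.1899, 0.1079]
eef_rot: [-2.1, 1.57, 2.553]
wrist_force: [0.5, -1.2, -8.9]
finger_gap: 0.0139
```

Call:
play_rows(deltas=[[[-0.4, 0, 0, 0, 0, 0, 1], [-0.8, 0, 0, 0, 0, 0, 1], [-1.2, 0, 0, 0, 0, 0, 1], [-1.5, 0, 0, 0, 0, 0, 1], [-1.5, 0, 0, 0, 0, 0, 1], [-1.5, 0, 0, 0, 0, 0, 1]]])

```text
clock: 18.1
tool_pos: [0.5818, -0.1898, 0.1095]
eef_rot: [-2.076, 1.57, 2.576]
wrist_force: [1.6, 0.1, -12.1]
finger_gap: 0.0136
```

Call:
play_rows(deltas=[[[-0.3, 0, 0, 0, 0, 0, 1], [-0.6, 0, 0, 0, 0, 0, 1], [-0.9, 0, 0, 0, 0, 0, 1], [-0.9, 0, 0, 0, 0, 0, 1]]])

```text
clock: 18.6
tool_pos: [0.5817, -0.1899, 0.1103]
eef_rot: [-2.059, 1.57, 2.594]
wrist_force: [1.7, -0.9, -15.7]
finger_gap: 0.0135
```

```bash
python3 - <<'E'
from h import *
for i in range(6):
    p=viewer.snapshot("scene"); s=sensors.state(); print(s["tool_pos"].round(5),s["wrist_force"].round(2))
crop(p["image"],(229,310),80,80,7,'pics/d9.png')
E
```

```text
[ 0.58174 -0.18986  0.11034] [  1.88  -0.91 -15.67]
[ 0.58177 -0.18987  0.1104 ] [  1.75  -0.91 -14.94]
[ 0.58174 -0.18985  0.11038] [  1.67  -1.79 -15.14]
[ 0.58173 -0.18988  0.1104 ] [  2.01  -1.15 -15.09]
[ 0.58173 -0.18985  0.11043] [  1.87  -1.18 -15.03]
[ 0.58175 -0.18986  0.11043] [  1.32  -1.09 -14.83]
```

View pics/d9.png

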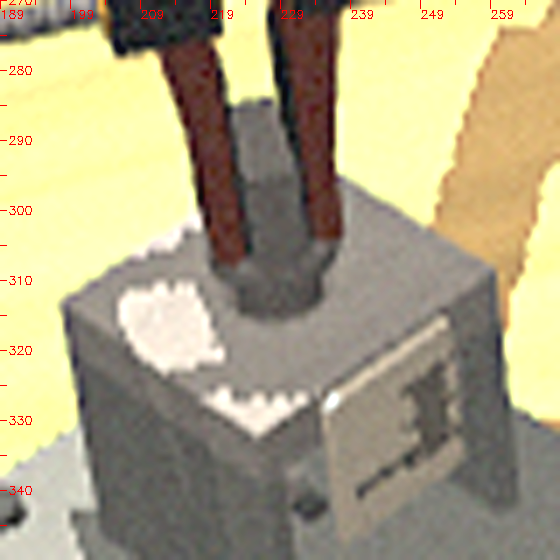

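Call:
play_rows(deltas=[[[-0.3, 0, 0, 0, 0, 0, 1], [-0.3, 0, 0, 0, 0, 0, 1], [-0.3, 0, 0, 0, 0, 0, 1], [-0.3, 0, 0, 0, 0, 0, 1], [-0.3, 0, 0, 0, 0, 0, 1], [-0.3, 0, 0, 0, 0, 0, 1], [-0.3, 0, 0, 0, 0, 0, 1], [-0.3, 0, 0, 0, 0, 0, 1]]])

```text
clock: 19.9
tool_pos: [0.5818, -0.1899, 0.1108]
eef_rot: [-2.319, 1.57, 2.333]
wrist_force: [1.1, -0.9, -16.5]
finger_gap: 0.0138
```

Call:
play_rows(deltas=[[[0, 0, 0, 0, 0, 0, 1], [0, 0, 0, 0, 0, 0, 1], [0, 0, 0, 0, 0, 0, 1], [0, 0, 0, 0, 0, 0, 1], [0, 0, 0, 0, 0, 0, 1], [0, 0, 0, 0, 0, 0, 1], [0, 0, 0, 0, 0, 0, 1], [0, 0, 0, 0, 0, 0, 1]]])

```text
clock: 20.9
tool_pos: [0.5818, -0.1899, 0.1108]
eef_rot: [-2.207, 1.571, 2.446]
wrist_force: [1.6, -0.3, -16.1]
finger_gap: 0.0137
```

```bash
python3 - <<'E'
from h import *
for i in range(4):
    p=viewer.snapshot("scene"); s=sensors.state(); print(s["tool_pos"].round(5),s["wrist_force"].round(2))
b=cv2.imread('pics/scene0.png')
cv2.imwrite('pics/g.png',np.hstack([crop(b,(243,325),30,40,12,None),crop(p["image"],(243,325),30,40,12,None)]))
E
```

```text
[ 0.5818  -0.18986  0.11081] [  0.36  -0.75 -16.56]
[ 0.58179 -0.18989  0.11082] [  1.41  -1.   -17.17]
[ 0.5818  -0.18986  0.11082] [  1.58  -1.27 -16.18]
[ 0.58179 -0.18988  0.11081] [  1.1   -0.76 -17.32]
```

View pics/g.png

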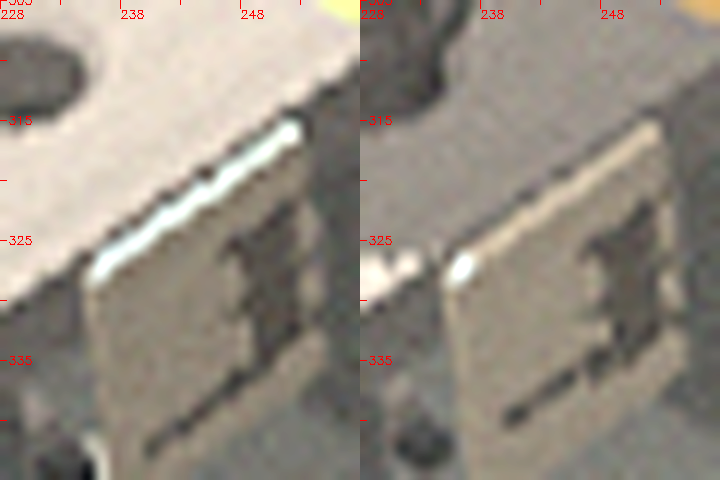

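Call:
play_rows(deltas=[[[0.6, 0, 0, 0, 0, 0, 1], [1.5, 0, 0, 0, 0, 0, 1], [2.5, 0, 0, 0, 0, 0, 1], [4, 0, 0, 0, 0, 0, 1], [5.5, 0, 0, 0, 0, 0, 1], [7, 0, 0, 0, 0, 0, 1], [8.5, 0, 0, 0, 0, 0, 1], [10, 0, 0, 0, 0, 0, 1]]])

```text
clock: 22.1
tool_pos: [0.5827, -0.1903, 0.1015]
eef_rot: [1.215, 1.569, -0.415]
wrist_force: [-0.7, -0.9, -0.8]
finger_gap: 0.0137
```

Call:
play_rows(deltas=[[[1, 0, 0, 0, 0, 0, 1], [2, 0, 0, 0, 0, 0, 1], [2.8, 0, 0, 0, 0, 0, 1], [2.8, 0, 0, 0, 0, 0, 1], [2.8, 0, 0, 0, 0, 0, 1]]])

```text
clock: 22.72
tool_pos: [0.5825, -0.1901, 0.0992]
eef_rot: [1.333, 1.569, -0.297]
wrist_force: [-2.0, 1.4, 8.3]
finger_gap: 0.0139
```

Call:
play_rows(deltas=[[[-0.7, 0, 0, 0, 0, 0, 1], [-0.7, 0, 0, 0, 0, 0, 1], [-0.7, 0, 0, 0, 0, 0, 0.5], [-0.7, 0, 0, 0, 0, 0, 0], [-0.7, 0, 0, 0, 0, 0, -0.2], [-0.7, 0, 0, 0, 0, 0, -0.2], [-0.7, 0, 0, 0, 0, 0, -0.2], [-0.7, 0, 0, 0, 0, 0, -0.2]]])

```text
clock: 23.72
tool_pos: [0.5819, -0.1899, 0.0987]
eef_rot: [-2.59, 1.571, 2.063]
wrist_force: [0.7, 0.3, -0.3]
finger_gap: 0.0526
```

```bash
python3 - <<'E'
from h import *
p=viewer.snapshot("scene"); go([.582,-.19,.2],-3.5)
crop(p["image"],(229,305),80,80,7,'pics/e1.png')
E
```

```text
sg 1 rotvec [-179.9   -0.    -0. ]
  sg -1 rotvec [ 0.1 -0.   0. ]
t 23.77 pos [ 0.5819 -0.1899  0.0987] shift mm [-1.013e+02  1.000e-01  1.000e-01] F [ 0.31 -0.09  0.06] gap 0.0526 q [-0.43  0.51  1.61  0.    1.02  1.2 ]
[[-0.0, 0.998, -0.06], [0.0, -0.06, -0.998], [-1.0, -0.0, -0.0]]
```

View pics/e1.png

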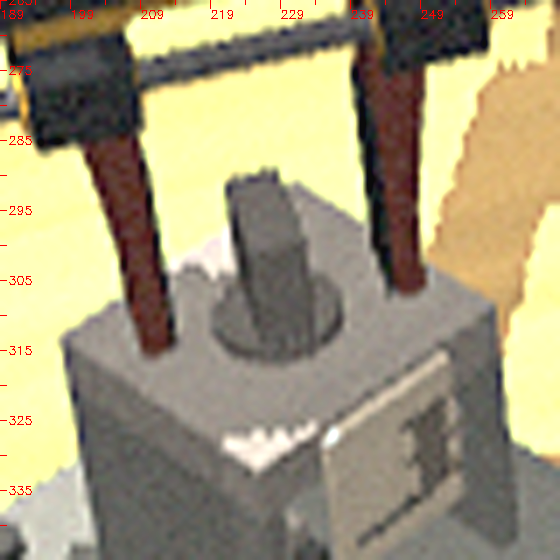

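The fingers are open and clear, and the flange sits flat on the rim at about (228, 311). Next I back away straight up.

Call:
play_rows(deltas=[[[-8, 0, 0, 0, 0, 0, -0.2], [-25, 0, 0, 0, 0, 0, -0.2], [-45, 0, 0, 0, 0, 0, -0.2], [-65, 0, 0, 0, 0, 0, -0.2], [-85, 0, 0, 0, 0, 0, -0.2], [-105, 0, 0, 0, 0, 0, -0.2], [-120, 0, 0, 0, 0, 0, -0.2], [-120, 0, 0, 0, 0, 0, -0.2]]])

```text
clock: 24.78
tool_pos: [0.5829, -0.1903, 0.2207]
eef_rot: [1.236, 1.567, -0.394]
wrist_force: [-0.2, 0.1, 0.5]
finger_gap: 0.0523
```

```bash
python3 - <<'E'
from h import *
p=viewer.snapshot("scene"); print(sensors.state()["clock"])
# wing top centre expected at home
print(proj(p,[.582,-.19,.127]))
cv2.imwrite('pics/e2.png',p["image"]); crop(p["image"],(229,305),80,80,7,'pics/e3.png')
E
```

```text
24.825
[[225.90328275 294.15672957]]
```

View pics/e2.png

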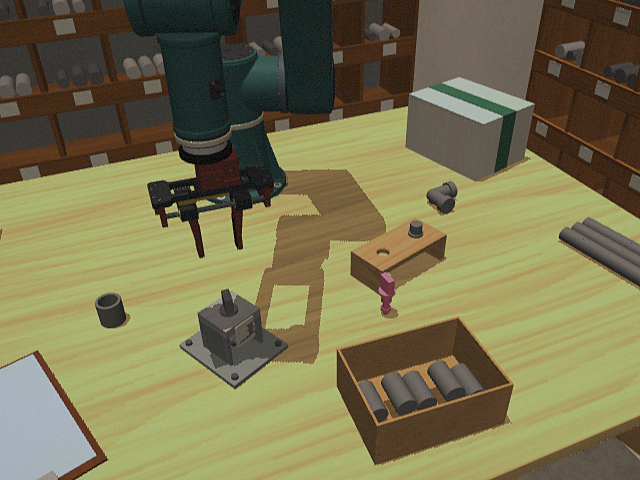

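View pics/e3.png

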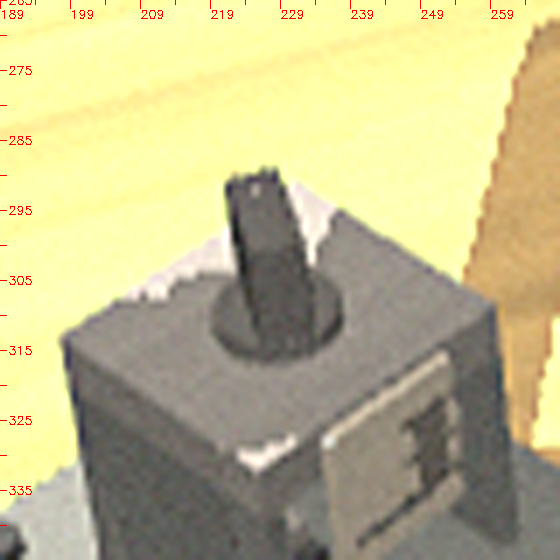

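The plug is home with its flange on the rim, the gauge pointer is back at rest, and the knob plug, the pink look-alike and the bystanders have not moved.

```bash
python3 -c "
from h import *
print(order.job_done())"
```

```text
the job is handed in; nothing more can be done
None
```

I moved the grey wing-grip plug from the rack to the pull-test stand, proved it is retained, and handed the job in at about 25 s of the 64 s allowed.

- **Seating:** I pushed the plug home with about 19 N. The tool stopped at z = 0.0992 m, within 1 mm of the height expected for a fully seated plug. I saw no clear spike as the clips caught, so the pull is the evidence that they did.
- **Pull test:** The plug lifted freely by about 6 mm, then the gauge spring resisted at roughly 3 N/mm.
    - I held the pull for over 2.5 s. The wrist sensor read 15 to 17 N, highest 17.3 N, which is about 14 to 16.5 N on the clips after taking off the plug's weight.
    - The gauge pointer rose about 5.8 mm in the picture, which would be about 17 N. That is higher than the wrist sensor suggests, but the picture is only good to about 2 mm.
- **Release and last check:** I lowered the plug back onto the rim, opened the fingers and backed off. The final picture shows the flange flat on the rim and the pointer back at rest. The round-knobbed plug, the pink look-alike, the elbow and the coupling show no movement.

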